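# Load a circuit board into the board stand and set its clamp screw

### The job

Set the longer circuit board, parts up, centred on the two ledges of the board stand and let go of it. Then turn the stand's thumbscrew clockwise until it seats against its stop, back it off a quarter turn so that the board is not pinched, and finish while still holding the thumbscrew there in the gripper. Leave the other board, the spool, the jar and the screwdriver where they are.

Things in the scene. Friction and masses are not known exactly. Their poses are not given: they have to be found in the camera images.
- long_board: The longer of two circuit boards lying parts up: tan plate 60 (its x) by 110 (its y) by 4 mm, about 120 g, black finned heat sink in the middle, 24 mm (x) by 36 mm (y), top 34 mm above the underside: grip it across its 24 mm. Other parts are under 14 mm and near the ends. Origin: centre of the underside; z up. Either end may go to either side.
- short_board: The shorter board, not wanted: same look, 50 mm (x) by 78 mm (y) by 4 mm, heat sink 24 by 24 mm, top 26 mm above the underside. Origin: centre of the underside. The two boards may have swapped places.
- board_stand: Aluminium stand, fixed to the table, placed and turned anew each time. Origin on its underside (top of the 2 mm mat) below the board's place; y is its long direction. Base 70 mm (x) by 220 mm (y -92 to +128) by 10 mm. Two posts 60 mm wide (x) end in flat ledges 45 mm up: at y -56 to -42 with an end wall (face y -56), and from y +42 to the jaw. Wall and jaw top out 13 mm above the ledges.
- stand_seat (a point): Middle of the board's place on the stand, at ledge height (45 mm above the stand's underside), axes as the stand's: the long board's origin belongs here, its y along the stand's y (either way round), its ends on the ledges between wall and jaw. Wall and jaw have small lead-in slopes at the top.
- jaw (a joint): Slide (m) of the steel jaw on the stand's +y ledge, driven only by the thumbscrew: 2 mm per rad of the screw, towards -y. Its face is at y = +62 mm minus this value in the stand's frame, so at +56 when the screw is seated, which leaves the 110 mm board 2 mm of play.
- thumbscrew_grip (a point): Grip point of the thumbscrew, on its vertical axis, at y +93 mm of the stand and 93 mm above its underside. The screw is an upright flat steel wing, 32 mm long (point's x), 10 mm thick (y), 30 mm high, from 21 mm below this point to 9 mm above. Under it a brass collar, 20 mm wide, 6 high, on a dark block 50 mm (stand's x) by 34 mm (y).
- thumbscrew (a joint): Turn of the thumbscrew, rad, growing clockwise seen from above (tightening). At 0 the wing's x lies along the stand's x. Friction about 0.05 N m; it stays where left and does not rise or sink. It starts between 0.2 and 1.5 and seats against a hard stop at 3.0.
- spool: Grey spool standing on the mat, 54 mm across, 42 mm high; origin at its foot. A bystander.
- jar: Small jar with a black cap, 40 mm across, 50 mm high; origin at its foot. A bystander.
- screwdriver: Screwdriver with a black handle, 180 mm long, lying along its x, beyond the stand; origin under its middle. A bystander.

How it is judged (in metres and radians):
On the way, in this order (a step that is already met when the one before it is completed fails the run):
1. the long board lies on both ledges of the stand, let go (x of long_board in the frame of stand_seat between -0.012 and 0.012 m and y of long_board in the frame of stand_seat between -0.009 and 0.009 m and z of long_board in the frame of stand_seat between -0.003 and 0.003 m and angle between long_board's own z axis and vertical below 0.06 rad and angle between the y axis of long_board and the y axis of board_stand, either way round below 0.14 rad and contact force between the fingers and long_board below 0.2 N and linear speed of long_board below 0.03 m/s), for 0.2 s.
2. the thumbscrew is turned clockwise until it seats, with the board on the stand (value of joint thumbscrew above 2.9 rad and x of long_board in the frame of stand_seat between -0.012 and 0.012 m and y of long_board in the frame of stand_seat between -0.009 and 0.009 m and z of long_board in the frame of stand_seat between -0.003 and 0.003 m and angle between long_board's own z axis and vertical below 0.06 rad and angle between the y axis of long_board and the y axis of board_stand, either way round below 0.14 rad), for 0.05 s.
3. the thumbscrew is backed off a quarter turn (value of joint thumbscrew between 1.1292 and 1.7292 rad), for 0.2 s.
At the end, for the whole second after the job is handed in: The long board rests on both ledges, untouched, flat (0.06 rad), within 12 mm (across) and 9 mm (along) of the middle, square within 0.14 rad; the screw, seated before (within 0.1 rad of 3.0), stands still a quarter turn back from 3.0, within 0.3 rad, held by the fingers (over 1.5 N) (all of step 1 and all of step 3 and velocity of joint thumbscrew between -0.1 and 0.1 rad/s and contact force between the fingers and thumbscrew above 1.5 N); the arm keeps its last pose, push and grip.
It fails at once if the short board is shifted by more than 25 mm (distance of short_board from where it was at the start of the episode above 0.025 m).
It fails at once if the spool is shifted by more than 25 mm (distance of spool from where it was at the start of the episode above 0.025 m).
It fails at once if the jar is shifted by more than 25 mm (distance of jar from where it was at the start of the episode above 0.025 m).
It fails at once if the screwdriver is shifted by more than 25 mm (distance of screwdriver from where it was at the start of the episode above 0.025 m).
It also fails if it takes over 64 s, if anything falls off the work surface, if the arm or the gripper's body presses on something with over 40 N, if the wrist force passes 120 N, or if a joint passes its speed limit or range.

### The arm

A 6-joint arm with a two-finger parallel gripper is mounted at the origin on the work surface. World frame = base frame: x ahead of the robot, y to its left, z up, the work surface at z = 0. Lengths are in mm, angles in rad, forces in N, time in s.
With the tool pointing down it reaches from about 350 to 775 mm from the base axis. Payload 7.3 kg.
Tool frame: the origin (TCP) lies on the centre line of the jaws, within the pads' length; the fingertips stand 25 mm ahead of it and the grasp point (between the pads) lies 6 mm ahead of it; z points along the fingers, y is the line along which they close (so a half turn about z gives the same grasp; the last joint's range is limited). The gripper opens to 92 mm and grips with 3 to 60 N. Pads are 19 mm wide; open, the fingers measure 130 mm over their backs; the gripper's body (75 mm by 190 mm) begins 47 mm behind the grasp point.
Start: joints at [-1.251, 0.342, 1.524, -0, 1.275, -0.146], TCP at [235.821, -469.075, 251.741] pointing down, gripper open.
Joint ranges: [-2.53, 2.53], [-0.77, 2.02], [0.04, 2.7], [-1, 4.14], [0.28, 2.66], [-3.11, 3.11]. Speed limits (rad/s): [2.57, 2.57, 3.14, 3.14, 3.14, 3.14].

### API

Orientations are given as a rotation vector (axis times angle).
In Python, from station import robot, cam gives the robot as it stands (robot), with the cameras (cam).
- The arm moves only by the tool advance, called as a command line: name --argument value ..., lists and objects as JSON in quotes. Schema: {"type":"object","properties":{"moves":{"type":"object","properties":{"rows":{"type":"array","items":{"type":"array","items":{"type":"number"},"minItems":6,"maxItems":6},"minItems":1,"maxItems":10}},"additionalProperties":false,"required":["rows"]},"jaw":{"type":"number"},"clamp_n":{"type":"number"},"only":{"type":"string"},"quiet":{"type":"boolean"},"lines":{"type":"string"}},"required":["moves"],"additionalProperties":false}. moves is an object whose key "rows" holds a list of rows, 1 to 10 of them, each of 6 numbers: dx, dy, dz in parts of the range, where 1.0 means 0.6 m, then a rotation vector rx, ry, rz in fractions of the full range, 1 being pi rad; each row is the pose to reach, as a shift and turn from the pose commanded when the call began, along the tool's axes at that moment; what a row does not reach only later rows make up. A row lasts 1/8 s, in which the tool goes at most 62.5 mm and 0.188 rad, less where a joint would pass 70% of its speed; a pose out of reach is approached as far as the arm can. jaw is the finger opening in mm, set as the call begins (left out keeps the last). The fingers move at their own pace and stop on an object; clamp_n is the grip in N (left out, the last holds). Time passes only in rows, so rows that do not move let the fingers close. The tool returns the time, the measured TCP pose, the force, the opening and the grip force at its end. only (a regular expression) keeps the lines of the reply that match it, lines (a string "A,B") keeps lines A to B, and quiet returns only ok. Input that does not fit is refused with a message, and nothing moves.
- robot.get_state(): the state, without advancing time (a new reading comes with each control period).
- cam.capture(name): name is "scene" or "top" or "wrist"; returns (picture, depth): 400x640x3 uint8, red, green, blue; 400x640 float32, mm along the optical axis (not along the pixel's ray), 0 where there is no reading.
- cam.calibration(name): a dict with "K" (3x3 intrinsics, pixels), "distortion" ([k1, k2, p1, p2, k3] as OpenCV has them; the pictures are not rectified), "origin" and "rotation" of the camera in the world. Camera axes: x right, y down, z forward; pixel columns grow to the right and rows downward; lengths in mm; the calibration is good to about 2 mm. A picture is of the moment at which its call begins: read the wrist's pose just before it. calibration takes no time and is no camera call; for the wrist camera it gives the pose at the moment of the call.
- robot.sign_off(): hands the job in; it is judged then, once.
The state is a dict: "clock": time; "q": joint angles; "qvel": joint speeds; "joint_efforts": joint torques, N m; "tcp_pos": TCP position; "ee_rot": TCP orientation; "force": force on the tool from outside, world axes, zero at the start; "torque": the same for the moment, N m; "width": finger opening in mm; "grip_force": force on a finger pad.
Only numpy, scipy, OpenCV 4.12 (cv2) and the standard library are available. Lean on these libraries where they do the work, as an engineer would, in place of code of your own. Each camera call takes 0.05 s, during which the arm holds its last target. There are 200 camera calls.

## Working session

There is one attempt and no reset: what is moved stays moved. The work goes in short steps, Python scripts to look and compute and a tool call to move; the robot and the scene stay as the last step left them, time stands still between calls to the robot, and variables do not carry over. Pictures are saved under pics/ and viewed, at most 10 in all, crops included, and the job is handed in when it is done.

```bash
ls; mkdir -p pics
```

Run:
```python
from station import robot, cam
import cv2,numpy as np
s=robot.get_state();print(s['clock'],s['tcp_pos'],s['ee_rot'],s['width'])
for n in("top","scene"):
    p,d=cam.capture(n);c=cam.calibration(n)
    cv2.imwrite(f"pics/{n}0.png",p[:,:,::-1]);np.savez(f"{n}0.npz",p=p,d=d,**{k:np.array(v) for k,v in c.items()})
    print(n,c)
```

```text
pics
station.py
0.0 [ 235.68004224 -468.71134006  251.05300448] [-3.05529833e+00 -7.24757660e-01  2.59022550e-04] 92.00897844136324
top {'K': array([[404.69012844,   0.        , 314.15093182],
       [  0.        , 404.69012844, 195.05584079],
       [  0.        ,   0.        ,   1.        ]]), 'distortion': array([-0.07790182,  0.        ,  0.        ,  0.        ,  0.        ]), 'origin': array([397.79457192,  93.45076098, 992.26395793]), 'rotation': array([-2.11805125,  2.17854787, -0.16758751])}
scene {'K': array([[517.94019779,   0.        , 311.8623573 ],
       [  0.        , 517.94019779, 202.94903871],
       [  0.        ,   0.        ,   1.        ]]), 'distortion': array([-0.07955633,  0.        ,  0.        ,  0.        ,  0.        ]), 'origin': array([1196.45058651, -742.61179459,  925.2901307 ]), 'rotation': array([-2.16106247, -0.7217677 ,  0.34253906])}
```

View pics/top0.png

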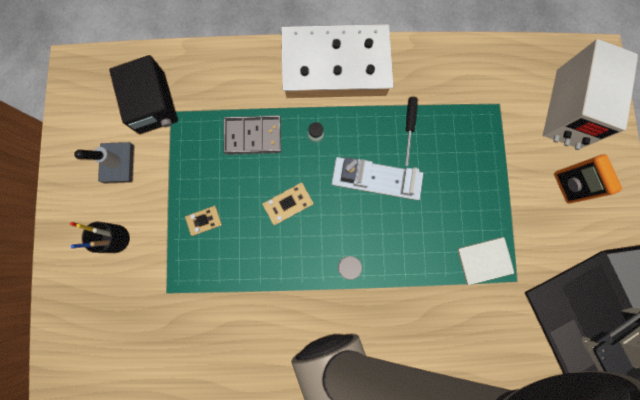

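View pics/scene0.png

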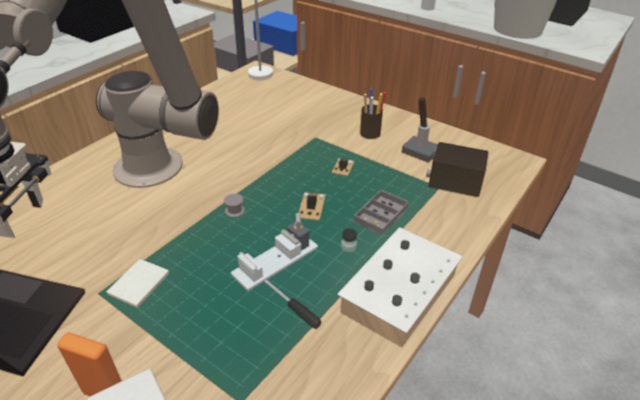

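The top view shows the long board at (288,203), short board at (203,221), stand from (333,160) to (423,198) with its screw end at the left (350,167), jar (316,130), spool (350,267) and the screwdriver at (411,120). The scene view agrees.

Create h.py:
```python
import cv2,numpy as np
from scipy.spatial.transform import Rotation as R
from station import robot, cam
def ray(uv,z,c):
    uv=np.asarray(uv,float).reshape(-1,1,2)
    n=cv2.undistortPoints(uv,c['K'],c['distortion']).reshape(-1,2)
    d=np.c_[n,np.ones(len(n))]@R.from_rotvec(np.array(c['rotation']).ravel()).as_matrix().T
    o=np.array(c['origin']);return o+d*((z-o[2])/d[:,2])[:,None]
def proj(P,c):
    r=R.from_rotvec(c['rotation']).inv()
    return cv2.projectPoints(np.asarray(P,float).reshape(-1,1,3),r.as_rotvec(),-r.apply(c['origin']),c['K'],c['distortion'])[0].reshape(-1,2)
def rect(mask,z,c):
    "largest blob -> world rectangle: centre, sizes, long-axis angle"
    cs,_=cv2.findContours(mask.astype(np.uint8),cv2.RETR_EXTERNAL,cv2.CHAIN_APPROX_NONE)
    k=max(cs,key=cv2.contourArea)
    w=ray(k.reshape(-1,2),z,c)[:,:2].astype(np.float32)
    ctr,_,_=cv2.minAreaRect(w);b=cv2.boxPoints(cv2.minAreaRect(w))
    e=[b[1]-b[0],b[2]-b[1]];l=max(e,key=np.linalg.norm)
    return np.round(ctr,1),sorted(np.linalg.norm(e,axis=1).round(1)),round(float(np.arctan2(l[1],l[0])),3)
def snap(n,f):
    c=cam.calibration(n);p,d=cam.capture(n)
    cv2.imwrite(f"pics/{f}.png",p[:,:,::-1]);np.savez(f+".npz",p=p,d=d,**{k:np.array(v) for k,v in c.items()})
    return p,d,c
```

Create a.py:
```python
from h import *
c=np.load('top0.npz');p=c['p'];hsv=cv2.cvtColor(p,cv2.COLOR_RGB2HSV)
def win(m,x0,y0,x1,y1):
    o=np.zeros(m.shape,np.uint8);o[y0:y1,x0:x1]=m[y0:y1,x0:x1];return o
g=(hsv[...,0]>65)&(hsv[...,0]<95)&(hsv[...,1]>90)
ng=cv2.morphologyEx((~g).astype(np.uint8),cv2.MORPH_OPEN,np.ones((3,3)))
for n,w,z in(("long",(255,175,320,230),6),("short",(180,200,228,242),6),("stand",(326,150,428,205),12),("spool",(330,250,370,285),44),("jar",(303,118,330,144),52)):
    print(n,rect(win(ng,*w),z,c))
d=c['d']
b=(hsv[...,2]<60)
print("sink",rect(win(b,255,175,320,230),36,c))
print("stand pts",ray([[350,167]],85,c))
```

```bash
python3 a.py
```

```text
long (array([525.4, 149.1]), [np.float32(65.1), np.float32(115.0)], -1.093)
short (array([489.1, 358.2]), [np.float32(55.1), np.float32(82.3)], -1.246)
stand (array([584.5, -74.8]), [np.float32(82.4), np.float32(223.2)], 1.373)
spool (array([368. ,   6.6]), [np.float32(55.0), np.float32(58.0)], 1.539)
jar (array([691. ,  76.1]), [np.float32(36.2), np.float32(45.1)], -0.026)
sink (array([524.2, 149. ]), [np.float32(20.5), np.float32(28.8)], -1.13)
stand pts [[5.95290060e+02 3.49152939e-02 8.50000000e+01]]
```

Add to h.py:
```python
def go(pos,yaw,from_pose=None):
    "tool-frame shift and rz to bring TCP to pos (mm), pointing down, with tool y at world angle yaw"
    s=robot.get_state();r=R.from_rotvec(s['ee_rot']);
    y=r.as_matrix()[:,1];cur=np.arctan2(y[1],y[0])
    T=np.array([[np.sin(yaw)*-1,np.cos(yaw),0],[np.cos(yaw),np.sin(yaw),0],[0,0,-1]]).T
    T[:,0]=np.cross(T[:,1],T[:,2])
    print("t",round(s['clock'],2),"tcp",s['tcp_pos'].round(1),"yaw",round(cur,3),"F",s['force'].round(1),"w",round(s['width'],1),"g",round(s['grip_force'],1))
    print("shift",r.inv().apply(np.array(pos)-s['tcp_pos']).round(1),"rotvec",(r.inv()*R.from_matrix(T)).as_rotvec().round(3))
```

Run:
```python
from h import *
c=cam.calibration("wrist");s=robot.get_state()
r=R.from_rotvec(s['ee_rot']);print(r.inv().apply(c['origin']-s['tcp_pos']),(r.inv()*R.from_rotvec(c['rotation'])).as_matrix().round(2),c['K'])
go((500,60,330),0.478)
```

```text
[ 7.66304112e+01  7.09734105e-02 -1.34401291e+02] [[-0.   -0.96 -0.28]
 [ 1.   -0.    0.  ]
 [-0.   -0.28  0.96]] [[295.76363354   0.         320.53892341]
 [  0.         295.76363354 197.82703563]
 [  0.           0.           1.        ]]
t 0.1 tcp [ 235.7 -468.8  251.1] yaw -1.105 F [ 0.1  0.1 -0.1] w 91.7 g 0.0
shift [ 473.6 -353.8  -78.3] rotvec [-1.000e-03 -1.000e-03 -1.583e+00]
```

Careful with the scale: shifts go in shares of 0.6 m and turns go in shares of pi rad. That gives: 474 mm / 600 = 0.79, 310 mm / 600 = 0.5167, -1.58 rad / 3.1416 = -0.5029.

advance --moves '{"rows": [[0.0917, -0.0683, -0.025, 0, 0, -0.0573], [0.1833, -0.1367, -0.0667, 0, 0, -0.1146], [0.2667, -0.2, -0.13, 0, 0, -0.1719], [0.35, -0.2617, -0.13, 0, 0, -0.2292], [0.4333, -0.3233, -0.13, 0, 0, -0.2865], [0.5167, -0.385, -0.13, 0, 0, -0.3438], [0.6, -0.4467, -0.13, 0, 0, -0.4011], [0.6833, -0.51, -0.13, 0, 0, -0.4552], [0.79, -0.59, -0.13, 0, 0, -0.5029], [0.79, -0.59, -0.13, 0, 0, -0.5029]]}'

```text
clock: 1.35
tcp_pos: [500.8, 62.7, 329.3]
ee_rot: [-1.631, -2.684, 0.0]
force: [-0.5, 0.2, 0.2]
width: 91.8
grip_force: 0.0
```

advance --moves '{"rows": [[0, 0, 0, 0, 0, 0], [0, 0, 0, 0, 0, 0], [0, 0, 0, 0, 0, 0]]}'

```text
clock: 1.72
tcp_pos: [500.0, 58.9, 329.8]
ee_rot: [1.639, 2.68, -0.001]
force: [0.2, 0.5, 0.5]
width: 91.7
grip_force: 0.0
```

Run:
```python
from h import *
go((500,60,330),0.478)
snap("wrist","w1")
```

```text
t 1.73 tcp [500.   58.9 329.8] yaw 0.473 F [0.2 0.5 0.5] w 91.7 g 0.0
shift [ 0.9  0.5 -0.2] rotvec [-0.     0.    -0.005]
```

View pics/w1.png

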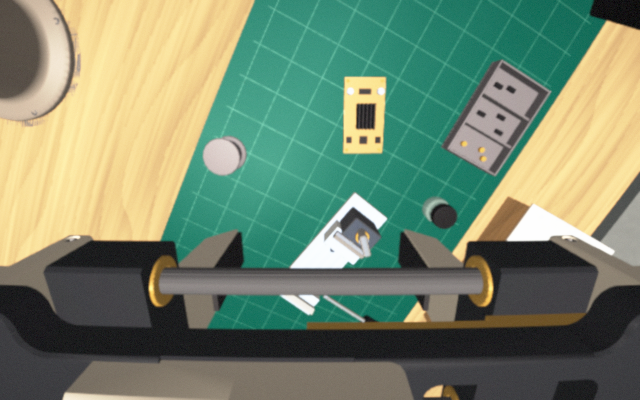

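The wrist view shows the long board upright at (364,115) with its sink at (366,116), and the stand's screw end at (360,235), partly hidden by the gripper. I'll measure the board, then go look at the stand.

Run:
```python
from h import *
c=np.load('w1.npz');p=c['p'];hsv=cv2.cvtColor(p,cv2.COLOR_RGB2HSV)
g=((hsv[...,0]>65)&(hsv[...,0]<95)&(hsv[...,1]>90))
m=np.zeros(g.shape,np.uint8);m[65:165,330:400]=~g[65:165,330:400]
m=cv2.morphologyEx(m,cv2.MORPH_OPEN,np.ones((5,5)))
print(rect(m,6,c))
k=np.zeros(g.shape,np.uint8);k[95:138,345:385]=hsv[95:138,345:385,2]<75
k=cv2.morphologyEx(k,cv2.MORPH_CLOSE,np.ones((5,5)));print("sink top",rect(k,36,c),rect(k,20,c))
print(c['d'][115,366],proj([525,149,36],c))
go((548,-215,350),-0.198)
```

```text
(array([526.4, 150.2]), [np.float32(63.3), np.float32(112.1)], -1.097)
sink top (array([524.6, 149.1]), [np.float32(22.7), np.float32(30.5)], -1.066) (array([526.8, 149.9]), [np.float32(23.5), np.float32(31.6)], -1.066)
410.16772 [[365.29976731 116.32292518]]
t 1.77 tcp [500.   58.9 329.9] yaw 0.473 F [0.2 0.  0.1] w 91.5 g 0.0
shift [-265.7  -82.1  -20. ] rotvec [0.    0.    0.671]
```

Board at (526,150), long axis −1.095, and the sizes agree. Next, look at the stand.

Converted, -266 mm / 600 = -0.4433, -220 mm / 600 = -0.3667, 0.67 rad / 3.1416 = 0.2133.

advance --moves '{"rows": [[-0.0917, -0.0267, -0.0083, 0, 0, 0.0477], [-0.1833, -0.0533, -0.0167, 0, 0, 0.0955], [-0.275, -0.08, -0.025, 0, 0, 0.1432], [-0.3667, -0.1083, -0.0333, 0, 0, 0.191], [-0.4433, -0.1367, -0.0333, 0, 0, 0.2133], [-0.4433, -0.1367, -0.0333, 0, 0, 0.2133], [-0.4433, -0.1367, -0.0333, 0, 0, 0.2133], [-0.4433, -0.1367, -0.0333, 0, 0, 0.2133]]}'

```text
clock: 2.78
tcp_pos: [548.9, -213.0, 350.1]
ee_rot: [2.426, 1.996, 0.0]
force: [0.1, 0.5, -0.1]
width: 91.7
grip_force: 0.0
```

Run:
```python
from h import *
go((548,-215,350),-0.198)
p,d,c=snap("wrist","w2")
crop=p[20:280,170:490,::-1];cv2.imwrite("pics/w2c.png",cv2.resize(crop,None,fx=2.3,fy=2.3))
```

```text
t 2.77 tcp [ 548.9 -213.   350.1] yaw -0.194 F [ 0.1  0.5 -0.1] w 91.7 g 0.0
shift [-2.1 -0.5  0.1] rotvec [ 0.    -0.     0.004]
```

View pics/w2c.png

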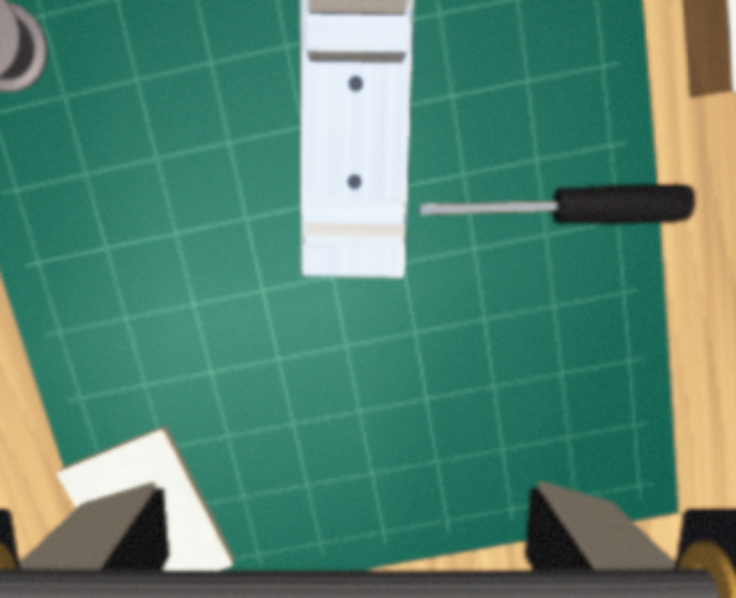

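The stand is nearly square to the camera, with its wall end edge near crop (303–405,275). Next, measure its base and see the full upper part.

Run:
```python
from h import *
c=np.load('w2.npz');p=c['p'];hsv=cv2.cvtColor(p,cv2.COLOR_RGB2HSV)
g=((hsv[...,0]>65)&(hsv[...,0]<95)&(hsv[...,1]>80))
m=np.zeros(g.shape,np.uint8);m[0:160,285:360]=~g[0:160,285:360]
m=cv2.morphologyEx(m,cv2.MORPH_OPEN,np.ones((5,5)))
k=max(cv2.findContours(m,cv2.RETR_EXTERNAL,cv2.CHAIN_APPROX_NONE)[0],key=cv2.contourArea).reshape(-1,2)
for r in range(0,150,10):
    xs=np.where(m[r])[0]
    if len(xs):
        w=ray([[xs[0]-.5,r],[xs[-1]+.5,r]],12,c)[:,:2];print(r,xs[0],xs[-1],w.round(1).tolist(),np.linalg.norm(w[1]-w[0]).round(1))
print("bottom",k[:,1].max(),ray([[k[k[:,1]==k[:,1].max()][:,0].mean(),k[:,1].max()+.5]],12,c))
cv2.imwrite("pics/w2d.png",cv2.resize(p[0:150,250:400,::-1],None,fx=4,fy=4))
```

```text
0 300 350 [[564.9, 17.4], [635.7, 3.6]] 72.2
10 300 350 [[562.2, 4.8], [633.5, -9.1]] 72.7
20 300 350 [[559.4, -7.9], [631.3, -22.0]] 73.2
30 300 349 [[556.7, -20.8], [627.6, -34.7]] 72.3
40 300 349 [[553.9, -33.9], [625.3, -47.9]] 72.8
50 300 349 [[551.1, -47.1], [623.0, -61.2]] 73.3
60 300 348 [[548.2, -60.5], [619.2, -74.4]] 72.4
70 300 348 [[545.3, -74.1], [616.9, -88.1]] 73.0
80 300 347 [[542.3, -87.9], [613.0, -101.7]] 72.0
90 300 347 [[539.3, -101.8], [610.6, -115.8]] 72.6
100 300 347 [[536.3, -116.0], [608.1, -130.1]] 73.2
110 300 359 [[533.2, -130.4], [623.7, -148.2]] 92.3
120 301 346 [[531.5, -145.4], [601.5, -159.1]] 71.3
130 301 346 [[528.3, -160.2], [598.9, -174.1]] 71.9
140 302 345 [[526.6, -175.7], [594.7, -189.1]] 69.4
bottom 140 [[ 560.50255942 -183.1410543    12.        ]]
```

View pics/w2d.png

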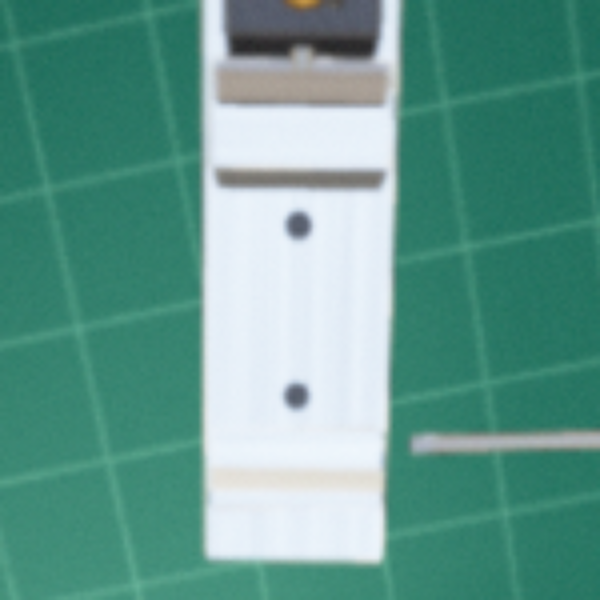

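The crop shows the jaw's brown face at crop rows 62–103, the +y ledge's inner edge at row ≈169, the −y ledge's inner edge at ≈432, the wall's slope at ≈468–488 and the base end at 560.

Run:
```python
from h import *
c=np.load('w2.npz');O=np.array([579.3,-93.0]);a=1.365;u=np.array([np.cos(a),np.sin(a)]);v=np.array([np.sin(a),-np.cos(a)])
def st(n,x,y,z):
    w=ray([[250+x/4-.4,y/4-.4]],z,c)[0,:2]-O;print(n,"x",round(w@v,1),"y",round(w@u,1))
st("+ledge inner L",215,169,47);st("+ledge inner R",386,169,47);st("+post foot",300,187,12)
st("-ledge inner (-42)",296,432,47);st("wall strip top",296,468,47);st("strip top@57",296,468,57);st("wall strip bot",296,488,60)
st("jaw top edge",300,62,60);st("jaw face bottom",300,103,47)
st("base end L",206,560,12);st("base end R",384,560,12)
st("hole",298,225,12);st("hole",296,396,12)
go((526,150,28),0.476)
```

```text
+ledge inner L x -29.5 y 43.0
+ledge inner R x 28.2 y 43.7
+post foot x -0.3 y 44.5
-ledge inner (-42) x -0.9 y -42.5
wall strip top x -0.8 y -54.9
strip top@57 x -0.9 y -54.7
wall strip bot x -0.8 y -61.4
jaw top edge x -1.4 y 72.5
jaw face bottom x -1.1 y 63.7
base end L x -35.3 y -91.1
base end R x 34.9 y -90.3
hole x -0.8 y 31.5
hole x -0.7 y -28.9
t 2.83 tcp [ 549.  -212.9  350.2] yaw -0.193 F [-0.  -0.1 -0.2] w 91.9 g 0.0
shift [351.7 -92.5 322.1] rotvec [ 0.001  0.    -0.669]
```

Converted, 352 mm / 600 = 0.5867, 200 mm / 600 = 0.3333, -0.67 rad / 3.1416 = -0.2133.

advance --moves '{"rows": [[0.1, -0.0267, 0.05, 0, 0, -0.0414], [0.1967, -0.0517, 0.1, 0, 0, -0.0828], [0.2933, -0.0767, 0.15, 0, 0, -0.1241], [0.3917, -0.1033, 0.1833, 0, 0, -0.1655], [0.4883, -0.1283, 0.2167, 0, 0, -0.2037], [0.5867, -0.1533, 0.25, 0, 0, -0.2133], [0.5867, -0.1533, 0.3333, 0, 0, -0.2133], [0.5867, -0.1533, 0.3667, 0, 0, -0.2133], [0.5867, -0.1533, 0.3667, 0, 0, -0.2133], [0.5867, -0.1533, 0.3667, 0, 0, -0.2133]]}' --jaw 70

```text
clock: 4.08
tcp_pos: [527.6, 149.5, 131.1]
ee_rot: [1.635, 2.68, 0.002]
force: [0.6, -0.5, 0.4]
width: 70.2
grip_force: 0.0
```

Run:
```python
from h import *
go((525.7,149.8,35),0.476)
p,d,c=snap("wrist","w3")
print(proj([[525.7,149.8,36],[525.7+18*.459,149.8-18*.888,36],[525.7-55*.459,149.8+55*.888,6]],c).round(0).tolist())
```

```text
t 4.08 tcp [527.6 149.5 131.1] yaw 0.475 F [ 0.6 -0.5  0.4] w 70.2 g 0.0
shift [ 1.3 -1.8 96.1] rotvec [ 0.002  0.001 -0.001]
[[318.0, 206.0], [318.0, 227.0], [318.0, 135.0]]
```

View pics/w3.png

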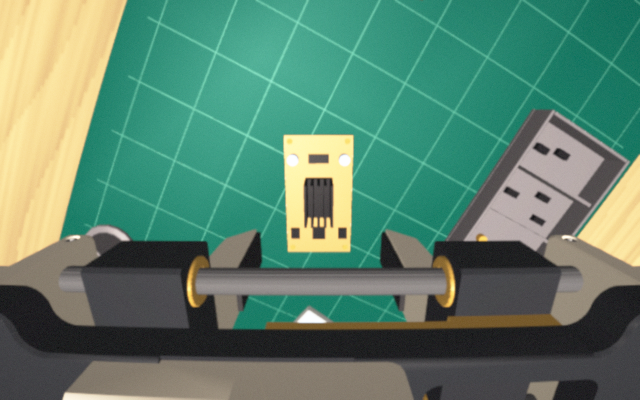

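The board sits square in view (edges x 285–352, end edge at row 135, sink centred at x 318), matching the prediction. Descend and grip.

Converted, 96 mm / 600 = 0.16, 85 mm / 600 = 0.1417.

advance --moves '{"rows": [[0.0017, -0.0033, 0.05, 0, 0, 0], [0.0017, -0.0033, 0.1, 0, 0, 0], [0.0017, -0.0033, 0.1417, 0, 0, 0], [0.0017, -0.0033, 0.16, 0, 0, 0], [0.0017, -0.0033, 0.16, 0, 0, 0], [0.0017, -0.0033, 0.16, 0, 0, 0]]}' --jaw 70

```text
clock: 4.88
tcp_pos: [525.6, 149.2, 34.9]
ee_rot: [1.636, 2.68, 0.002]
force: [0.0, -0.2, 0.3]
width: 69.9
grip_force: 0.0
```

advance --moves '{"rows": [[0, 0, 0, 0, 0, 0], [0, 0, 0, 0, 0, 0], [0, 0, 0, 0, 0, 0], [0, 0, 0, 0, 0, 0], [0, 0, 0, 0, 0, 0], [0, 0, 0, 0, 0, 0]]}' --jaw 10 --clamp_n 25

```text
clock: 5.62
tcp_pos: [524.8, 149.2, 33.7]
ee_rot: [1.636, 2.682, -0.0]
force: [1.0, -0.4, 0.3]
width: 23.2
grip_force: 25.0
```

advance --moves '{"rows": [[0, 0, -0.0417, 0, 0, 0], [0, 0, -0.1167, 0, 0, 0], [0, 0, -0.1833, 0, 0, 0], [0, 0, -0.2167, 0, 0, 0], [0, 0, -0.2167, 0, 0, 0], [0, 0, -0.2167, 0, 0, 0], [0, 0, -0.2167, 0, 0, 0]]}'

```text
clock: 6.5
tcp_pos: [524.1, 149.1, 162.3]
ee_rot: [-1.635, -2.68, 0.003]
force: [-0.3, 0.3, -1.9]
width: 24.1
grip_force: 25.0
```

Run:
```python
from h import *
p,d,c=snap("wrist","w4")
s=robot.get_state();r=R.from_rotvec(s['ee_rot']);t=s['tcp_pos']
hsv=cv2.cvtColor(p,cv2.COLOR_RGB2HSV)
m=((hsv[...,0]>12)&(hsv[...,0]<32)&(hsv[...,1]>70)&(hsv[...,2]>120)).astype(np.uint8)
m=cv2.morphologyEx(m,cv2.MORPH_CLOSE,np.ones((7,7)));o=np.zeros_like(m);o[60:250,260:380]=m[60:250,260:380]
k=max(cv2.findContours(o,0,cv2.CHAIN_APPROX_NONE)[0],key=cv2.contourArea).reshape(-1,2)
w=ray(k,t[2]-34.5+6,c);l=r.inv().apply(w-t)
print("tool-frame x/y ranges of plate",l.min(0).round(1),l.max(0).round(1))
e=k[k[:,0]<k[:,0].min()+3];f=k[k[:,0]>k[:,0].max()-3]
for n,q in(("L",k[(k[:,0]<318)&(k[:,1]>k[:,1].min()+6)&(k[:,1]<k[:,1].min()+60)]),("R",k[(k[:,0]>318)&(k[:,1]>k[:,1].min()+6)&(k[:,1]<k[:,1].min()+60)])):
    q=r.inv().apply(ray(q,t[2]-28.5,c)-t);print(n,np.polyfit(q[:,0],q[:,1],1).round(3))
print(len(k),o.sum());print(s['width'],s['grip_force'])
go((579,-91.1,110),-0.206)
```

```text
tool-frame x/y ranges of plate [  3.1 -30.3  28.4] [55.1 30.6 28.6]
L [ 1.000e-03 -3.003e+01]
R [3.0000e-03 3.0251e+01]
404 7129
24.030648677889605 24.999840259552002
t 6.55 tcp [524.2 149.1 162.4] yaw 0.475 F [ 0.   0.6 -1. ] w 24.0 g 25.0
shift [-238.7  -61.    52.4] rotvec [-0.002  0.     0.681]
```

View pics/w4.png

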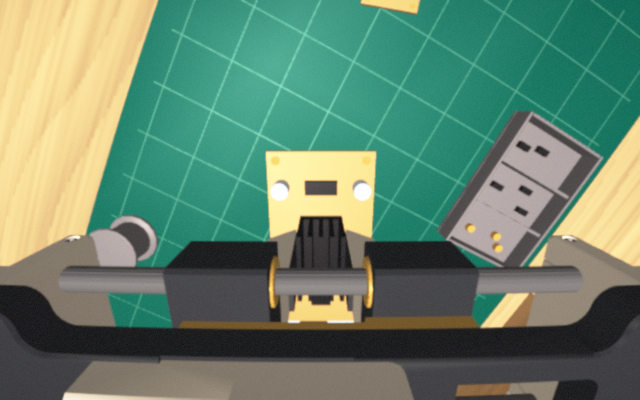

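The board is held centred (end at tool x 55.1) and square (edges at ±30.2). Carry it over the stand.

Converted, -239 mm / 600 = -0.3983, -130 mm / 600 = -0.2167, 0.68 rad / 3.1416 = 0.2165.

advance --moves '{"rows": [[-0.05, -0.0133, 0, 0, 0, 0.0318], [-0.1333, -0.0333, 0, 0, 0, 0.0764], [-0.2167, -0.055, 0, 0, 0, 0.121], [-0.3, -0.0767, 0, 0, 0, 0.1655], [-0.3667, -0.0933, 0, 0, 0, 0.2005], [-0.3983, -0.1017, 0, 0, 0, 0.2165], [-0.3983, -0.1017, 0.0333, 0, 0, 0.2165], [-0.3983, -0.1017, 0.075, 0, 0, 0.2165], [-0.3983, -0.1017, 0.0867, 0, 0, 0.2165], [-0.3983, -0.1017, 0.0867, 0, 0, 0.2165]]}'

```text
clock: 7.8
tcp_pos: [579.7, -90.7, 111.5]
ee_rot: [-2.436, -1.983, 0.001]
force: [0.2, -0.1, -0.9]
width: 24.2
grip_force: 25.0
```

advance --moves '{"rows": [[0, 0, 0, 0, 0, 0], [0, 0, 0, 0, 0, 0]]}'

```text
clock: 8.05
tcp_pos: [580.3, -91.2, 112.6]
ee_rot: [2.436, 1.982, 0.001]
force: [-0.5, 0.8, -1.2]
width: 23.9
grip_force: 25.0
```

Run:
```python
from h import *
go((579,-91.1,79.3),-0.206)
p,d,c=snap("wrist","w5")
cv2.imwrite("pics/w5c.png",cv2.resize(p[40:280,200:440,::-1],None,fx=2.5,fy=2.5))
```

```text
t 8.05 tcp [580.3 -91.2 112.6] yaw -0.205 F [-0.5  0.8 -1.2] w 23.9 g 25.0
shift [-0.1 -1.3 33.3] rotvec [0.002 0.    0.001]
```

View pics/w5c.png

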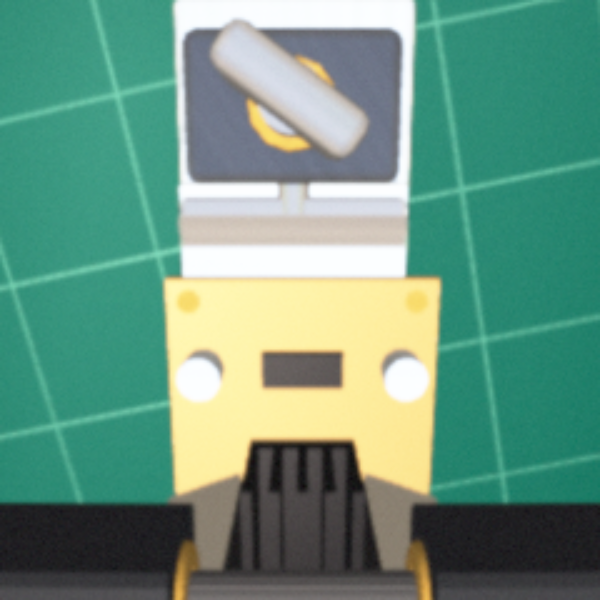

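The board end is at crop row 278, jaw face strip at 215–245, ledge below it; the wing runs from (235,38) to (348,140), i.e. clockwise, with the collar around (290,105). Measure the wing and jaw relative to the board.

Create b.py:
```python
from h import *
import sys
c=np.load(sys.argv[1]);O=np.array([578.8,-92.1]);a=1.365;u=np.array([np.cos(a),np.sin(a)]);v=np.array([np.sin(a),-np.cos(a)])
def st(n,x,y,z):
    w=ray([[200+x/2.5-.4,40+y/2.5-.4]],z,c)[0,:2]-O;w=np.array([w@v,w@u]);print(n,w.round(1));return w
```

Create b1.py:
```python
exec(open('b.py').read())
A=st("w1",235,38,104);B=st("w2",348,140,104);st("mid",291,88,104)
print("theta",np.arctan2(-(B-A)[1],(B-A)[0]),"len+~",np.linalg.norm(B-A))
st("collar L",247,107,74);st("collar bottom",290,151,74)
st("block L",185,100,68);st("block R",400,100,68);st("block bottom",295,182,68)
st("jaw strip top",293,215,60);st("strip bot@47",293,245,47);st("strip bot@58",293,245,57);st("jaw L",182,230,55);st("jaw R",407,230,55)
st("board end",300,278,112.6-34.5+6)
```

```bash
python3 b1.py w5.npz
```

```text
w1 [-10.4 101.9]
w2 [10.  84.5]
mid [-0.4 93.4]
theta 0.7060875730546446 len+~ 26.810124875378456
collar L [-10.4  92.8]
collar bottom [-1.  83.5]
block L [-24.9  94.9]
block R [24.  94.9]
block bottom [ 0.  76.8]
jaw strip top [-0.5 68.9]
strip bot@47 [-0.7 60.5]
strip bot@58 [-0.6 61.3]
jaw L [-28.8  65. ]
jaw R [28.5 65. ]
board end [ 1.2 56.5]
```

Converted, 32 mm / 600 = 0.0533, -1.3 mm / 600 = -0.0022.

advance --moves '{"rows": [[0, -0.0022, 0.0133, 0, 0, 0], [0, -0.0022, 0.0267, 0, 0, 0], [0, -0.0022, 0.0367, 0, 0, 0], [0, -0.0022, 0.045, 0, 0, 0], [0, -0.0022, 0.05, 0, 0, 0], [0, -0.0022, 0.0533, 0, 0, 0], [0, -0.0022, 0.0533, 0, 0, 0]]}'

```text
clock: 8.98
tcp_pos: [578.6, -91.0, 79.7]
ee_rot: [2.437, 1.982, -0.0]
force: [0.1, -0.4, -0.3]
width: 23.5
grip_force: 25.0
```

Converted, 1 mm / 600 = 0.0017, 0.5 mm / 600 = 0.0008.

advance --moves '{"rows": [[0, 0, 0.0008, 0, 0, 0], [0, 0, 0.0017, 0, 0, 0], [0, 0, 0.0017, 0, 0, 0]]}'

```text
clock: 9.35
tcp_pos: [578.6, -91.0, 78.8]
ee_rot: [2.437, 1.982, 0.0]
force: [0.6, 0.2, -2.0]
width: 24.0
grip_force: 25.0
```

advance --moves '{"rows": [[0, 0, 0, 0, 0, 0], [0, 0, 0, 0, 0, 0], [0, 0, 0, 0, 0, 0], [0, 0, 0, 0, 0, 0]]}' --jaw 60

```text
clock: 9.85
tcp_pos: [578.6, -91.0, 78.8]
ee_rot: [2.437, 1.982, 0.0]
force: [-0.2, 1.0, -0.6]
width: 58.2
grip_force: 0.0
```

advance --moves '{"rows": [[0, 0, -0.0333, 0, 0, 0], [0, 0, -0.1, 0, 0, 0], [0, 0, -0.1667, 0, 0, 0], [0, 0, -0.1917, 0, 0, 0], [0, 0, -0.1917, 0, 0, 0], [0, 0, -0.1917, 0, 0, 0]]}' --jaw 60

```text
clock: 10.6
tcp_pos: [577.7, -90.8, 191.9]
ee_rot: [-2.435, -1.981, 0.003]
force: [-0.1, -0.3, -0.5]
width: 59.8
grip_force: 0.0
```

Run:
```python
from h import *
p,d,c=snap("wrist","w6")
cv2.imwrite("pics/w6c.png",cv2.resize(p[40:280,200:440,::-1],None,fx=2.5,fy=2.5))
go((578.8-0.09+93.4*.2044,-92.1+93.4*.979,170),1.365-0.706)
go((578.8-0.09+93.4*.2044,-92.1+93.4*.979,170),1.365-0.706-np.pi)
```

```text
t 10.65 tcp [577.8 -90.8 191.8] yaw -0.205 F [-0.4  0.1  0.3] w 59.9 g 0.0
shift [92.3  1.3 21.9] rotvec [-0.003 -0.002 -0.864]
t 10.65 tcp [577.8 -90.8 191.8] yaw -0.205 F [-0.4  0.1  0.3] w 59.9 g 0.0
shift [92.3  1.3 21.9] rotvec [-2.000e-03  4.000e-03  2.278e+00]
```

View pics/w6c.png

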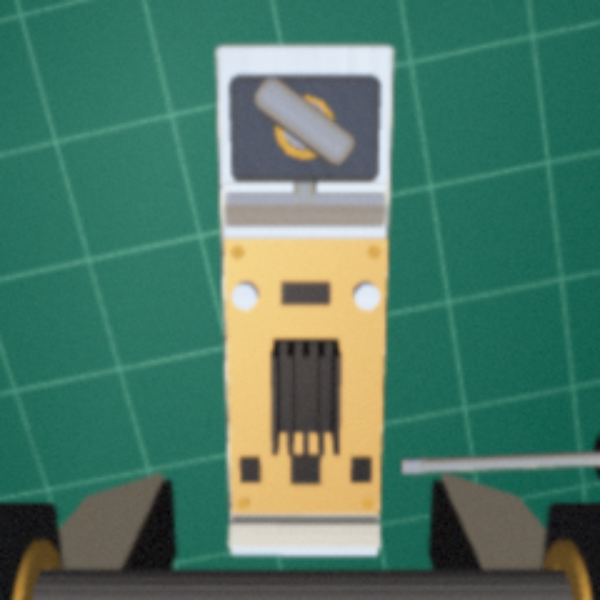

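The board lies between wall (row ≈517) and jaw, gap visible at row 228–238. Check it numerically and the wing angle once more.

Create b2.py:
```python
exec(open('b.py').read())
A=st("w1",270,92,104);B=st("w2",338,150,104);print("theta",np.arctan2(-(B-A)[1],(B-A)[0]),"mid",(A+B)/2)
st("board +end",306,238,51);st("board -end",305,515,51);st("L",226,340,51);st("R",384,340,51)
st("L+",224,242,51);st("L-",231,510,51)
hsv=cv2.cvtColor(c['p'],cv2.COLOR_RGB2HSV)
```

```bash
python3 b2.py w6.npz
```

```text
w1 [-10.2 101.1]
w2 [ 9.1 85.5]
theta 0.6809164119912142 mid [-0.53472034 93.30140317]
board +end [ 0.2 56.5]
board -end [ -0.1 -54.4]
L [-30.2  18.4]
R [29.9 18.5]
L+ [-29.9  55.1]
L- [-30.2 -52.2]
```

Converted, 92 mm / 600 = 0.1533, 60 mm / 600 = 0.1, -0.87 rad / 3.1416 = -0.2769.

advance --moves '{"rows": [[0.05, 0, 0, 0, 0, -0.0573], [0.1, 0.0017, 0, 0, 0, -0.1146], [0.1533, 0.0017, 0, 0, 0, -0.1719], [0.1533, 0.0017, 0, 0, 0, -0.2292], [0.1533, 0.0017, 0.0333, 0, 0, -0.2769], [0.1533, 0.0017, 0.05, 0, 0, -0.2769], [0.1533, 0.0017, 0.05, 0, 0, -0.2769], [0.1533, 0.0017, 0.05, 0, 0, -0.2769]]}'

```text
clock: 11.65
tcp_pos: [598.5, -1.3, 163.9]
ee_rot: [1.377, 2.823, 0.0]
force: [0.1, -0.3, 0.4]
width: 60.3
grip_force: 0.0
```

Run:
```python
from h import *
go((597.8,-0.7,102),0.665)
```

```text
t 11.65 tcp [598.5  -1.3 163.9] yaw 0.663 F [ 0.1 -0.3  0.4] w 60.3 g 0.0
shift [ 0.9 -0.2 61.9] rotvec [ 0.     0.    -0.002]
```

Converted, 62 mm / 600 = 0.1033, 48 mm / 600 = 0.08.

advance --moves '{"rows": [[0.0017, 0, 0.0417, 0, 0, 0], [0.0017, 0, 0.08, 0, 0, 0], [0.0017, 0, 0.1033, 0, 0, 0], [0.0017, 0, 0.1033, 0, 0, 0], [0.0017, 0, 0.1033, 0, 0, 0]]}'

```text
clock: 12.28
tcp_pos: [598.3, -0.5, 102.7]
ee_rot: [1.374, 2.823, 0.001]
force: [0.5, 0.9, 0.5]
width: 60.0
grip_force: 0.0
```

advance --moves '{"rows": [[0, 0, 0, 0, 0, 0], [0, 0, 0, 0, 0, 0], [0, 0, 0, 0, 0, 0], [0, 0, 0, 0, 0, 0], [0, 0, 0, 0, 0, 0], [0, 0, 0, 0, 0, 0]]}' --jaw 4 --clamp_n 20

```text
clock: 13.02
tcp_pos: [597.1, -0.6, 101.6]
ee_rot: [-1.374, -2.824, 0.002]
force: [-2.7, -2.0, 1.9]
width: 9.9
grip_force: 20.0
```

Run:
```python
from h import *
go((597.8,-0.7,102),0.665);print(robot.get_state()['torque'],robot.get_state()['q'].round(2))
```

```text
t 13.03 tcp [597.1  -0.6 101.6] yaw 0.665 F [-2.7 -2.   1.9] w 9.9 g 20.0
shift [-0.5  0.5 -0.4] rotvec [-0.001 -0.     0.   ]
[-0.28229345  0.30350188  0.05155679] [-0.13  0.62  1.51 -0.    1.02 -0.79]
```

Converted, 1.4 rad / 3.1416 = 0.4456.

advance --moves '{"rows": [[0, 0, 0, 0, 0, 0.0318], [0, 0, 0, 0, 0, 0.0796], [0, 0, 0, 0, 0, 0.1273], [0, 0, 0, 0, 0, 0.1751], [0, 0, 0, 0, 0, 0.2228], [0, 0, 0, 0, 0, 0.2706], [0, 0, 0, 0, 0, 0.3183], [0, 0, 0, 0, 0, 0.3661], [0, 0, 0, 0, 0, 0.4138], [0, 0, 0, 0, 0, 0.4456]]}'

```text
clock: 14.28
tcp_pos: [596.9, -0.7, 101.6]
ee_rot: [-2.873, -1.269, 0.003]
force: [-3.5, -1.5, 1.5]
width: 9.8
grip_force: 20.0
```

Run:
```python
from h import *
go((597.8,-0.7,102),1.365-3.0);print(robot.get_state()['torque'])
```

```text
t 14.28 tcp [596.9  -0.7 101.6] yaw -0.739 F [-3.5 -1.5  1.5] w 9.8 g 20.0
shift [ 0.6  0.7 -0.4] rotvec [-0.     0.002  0.896]
[-0.23237726  0.48542162  0.00618482]
```

Converted, 0.8 rad / 3.1416 = 0.2546.

advance --moves '{"rows": [[0, 0, 0, 0, 0, 0.0477], [0, 0, 0, 0, 0, 0.0955], [0, 0, 0, 0, 0, 0.1432], [0, 0, 0, 0, 0, 0.191], [0, 0, 0, 0, 0, 0.2292], [0, 0, 0, 0, 0, 0.2546], [0, 0, 0, 0, 0, 0.2546]]}'

```text
clock: 15.15
tcp_pos: [596.9, -0.5, 101.6]
ee_rot: [3.141, 0.057, -0.003]
force: [-6.1, -2.1, 3.1]
width: 9.6
grip_force: 20.0
```

```bash
python3 -c "
from h import *
go((597.8,-0.7,102),1.365-3.0);print(robot.get_state()['torque'])"
```

```text
t 15.15 tcp [ 5.969e+02 -5.000e-01  1.016e+02] yaw -1.534 F [-6.1 -2.1  3.1] w 9.6 g 20.0
shift [ 0.9  0.2 -0.4] rotvec [0.    0.002 0.101]
[-0.31645836  0.78715315 -0.0550262 ]
```

advance --moves '{"rows": [[0, 0, 0, 0, 0, 0.0159], [0, 0, 0, 0, 0, 0.0318], [0, 0, 0, 0, 0, 0.0318], [0, 0, 0, 0, 0, 0.0318]]}'

```text
clock: 15.65
tcp_pos: [596.9, -0.5, 101.6]
ee_rot: [3.14, -0.098, -0.003]
force: [-4.9, -2.2, 3.3]
width: 9.8
grip_force: 20.0
```

```bash
python3 -c "
from h import *
go((597.8,-0.7,102),1.365-3.0);print(robot.get_state()['torque'])"
```

```text
t 15.65 tcp [ 5.969e+02 -5.000e-01  1.016e+02] yaw -1.633 F [-4.9 -2.2  3.3] w 9.8 g 20.0
shift [ 1.   0.2 -0.4] rotvec [0.    0.002 0.002]
[-0.23355459  0.83361527 -0.10499465]
```

Converted, 0.05 rad / 3.1416 = 0.0159.

advance --moves '{"rows": [[0, 0, 0, 0, 0, 0.0159], [0, 0, 0, 0, 0, 0.0159], [0, 0, 0, 0, 0, 0.0159]]}'

```text
clock: 16.02
tcp_pos: [596.9, -0.5, 101.6]
ee_rot: [3.136, -0.174, -0.003]
force: [-4.9, -2.7, 2.3]
width: 10.8
grip_force: 20.5
```

```bash
python3 -c "
from h import *
go((597.8,-0.7,102),1.365-3.0);print(robot.get_state()['torque'])"
```

```text
t 16.02 tcp [ 5.969e+02 -5.000e-01  1.016e+02] yaw -1.682 F [-4.9 -2.7  2.3] w 10.8 g 20.5
shift [ 0.9  0.1 -0.4] rotvec [ 0.001  0.002 -0.047]
[-0.18692441  0.82815483  0.46398204]
```

advance --moves '{"rows": [[0, 0, 0, 0, 0, 0.0159], [0, 0, 0, 0, 0, 0.0159], [0, 0, 0, 0, 0, 0.0159]]}'

```text
clock: 16.4
tcp_pos: [597.1, -0.5, 101.6]
ee_rot: [3.131, -0.252, -0.002]
force: [-4.8, -1.9, 2.6]
width: 11.0
grip_force: 21.2
```

```bash
python3 -c "
from h import *
go((597.8,-0.7,102),1.365-3.0);print(robot.get_state()['torque'])"
```

```text
t 16.4 tcp [ 5.971e+02 -5.000e-01  1.016e+02] yaw -1.732 F [-4.8 -1.9  2.6] w 11.0 g 21.2
shift [ 0.7  0.1 -0.4] rotvec [ 0.001  0.001 -0.097]
[-0.30486769  0.8256925   0.44774829]
```

The stop is felt: torque jumps to 0.46 N m at yaw ≈ −1.64. Back off to yaw ≈ −0.07.

Converted, -1.5 rad / 3.1416 = -0.4775.

advance --moves '{"rows": [[0, 0, 0, 0, 0, -0.0477], [0, 0, 0, 0, 0, -0.0955], [0, 0, 0, 0, 0, -0.1432], [0, 0, 0, 0, 0, -0.191], [0, 0, 0, 0, 0, -0.2387], [0, 0, 0, 0, 0, -0.2865], [0, 0, 0, 0, 0, -0.3342], [0, 0, 0, 0, 0, -0.382], [0, 0, 0, 0, 0, -0.4297], [0, 0, 0, 0, 0, -0.4775]]}'

```text
clock: 17.65
tcp_pos: [597.1, -0.2, 101.6]
ee_rot: [-2.459, -1.954, 0.001]
force: [-4.3, -1.5, 3.1]
width: 9.9
grip_force: 20.0
```

advance --moves '{"rows": [[0, 0, 0, 0, 0, -0.0318], [0, 0, 0, 0, 0, -0.0541], [0, 0, 0, 0, 0, -0.0541], [0, 0, 0, 0, 0, -0.0541], [0, 0, 0, 0, 0, -0.0541], [0, 0, 0, 0, 0, -0.0541]]}'

```text
clock: 18.4
tcp_pos: [597.1, -0.2, 101.6]
ee_rot: [-2.289, -2.15, 0.001]
force: [-4.2, -1.0, 3.2]
width: 9.8
grip_force: 20.0
```

Run:
```python
from h import *
go((597.8,-0.7,102),-0.07);print(robot.get_state()['torque'])
p,d,c=snap("wrist","w7");p2,_,_=snap("scene","s7")
cv2.imwrite("pics/f7.png",np.hstack([cv2.resize(p[100:300,220:420,::-1],(400,400)),cv2.resize(p2[180:300,220:340,::-1],(400,400))]))
```

```text
t 18.4 tcp [ 5.971e+02 -2.000e-01  1.016e+02] yaw -0.063 F [-4.2 -1.   3.2] w 9.8 g 20.0
shift [-0.4  0.8 -0.4] rotvec [-0.001 -0.     0.007]
[-0.13519035  0.81651139  0.08110873]
```

View pics/f7.png

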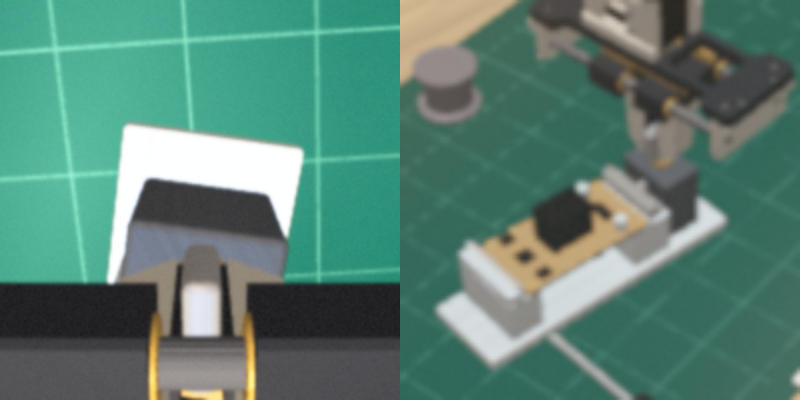

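The wing (left, around (200,300)) lies flush between the pads, and the board lies flat on both ledges. The screw reads 1.365+0.063 ≈ 1.43 rad, as wanted.

```bash
python3 -c "
from station import robot, cam
print(robot.sign_off())"
```

```text
the job is handed in; nothing more can be done
None
```

The job is handed in: the long board lies flat on both ledges, and I turned the screw to its stop and backed it off to about 1.43 rad, still held at 20 N; `sign_off()` returned no verdict.

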